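# Feed a power module into the gravity test chute

## Robot

A 6-joint arm with a two-finger parallel gripper is mounted at the origin on the work surface. World frame = base frame: x ahead of the robot, y to its left, z up, the work surface at z = 0. Lengths are in m, angles in rad, forces in N, time in s.
With the tool pointing down it reaches from about 0.4 to 0.825 m from the base axis. Payload 7 kg.
Tool frame: the origin (TCP) lies midway between the tips of the shut fingers; the grasp point (between the pads) lies 19 mm behind it; z points along the fingers, y is the line along which they close (so a half turn about z gives the same grasp; the last joint's range is limited). The gripper opens to 85 mm and grips with 20 to 120 N. Pads are 22 mm wide; open, the fingers measure 114 mm over their backs; the gripper's body (76 mm by 85 mm) begins 54 mm behind the grasp point. The pads swing forward as they close: fully open they stand 13 mm farther back than shut.
Start: joints at [-0.905, 0.359, 0.012, 0, -1.224, -0.288], TCP at [0.249, -0.627, 0.231] pointing down, gripper open.
Joint ranges: [-3.07, 3.07], [-1.43, 2.12], [-1.02, 1.25], [-3.03, 1.67], [-3.05, -0], [-3.03, 3.03]. Speed limits (rad/s): [2.39, 2.39, 3.01, 3.14, 3.14, 3.14].

## Interface

Orientations are given as a unit quaternion [x, y, z, w].
In Python, from station import r, imaging gives the robot as it stands. The module is installed in compiled form; this text tells all that it offers.
- The arm moves only by the shell command python3 -m crank 'ROWS' [FORCE]. ROWS is text: rows parted by semicolons, each of 5 numbers parted by spaces: the finger opening in cm, from 0 to 8.54, then the shift along the tool's x, y, z in cm, then the turn about the tool's z in rad. In form: hand x y z roll; .... A call has 1 to 20 rows; each row shifts and turns the commanded pose from where the row before left it, along the tool's axes as they then stand; what a row does not reach is not made up. A row lasts 1/10 s, in which the tool goes at most 50 mm and 8.59 degrees, less where a joint would pass 70% of its speed; a pose out of reach is approached as far as the arm can. A call with a gripper value outside its range is refused whole. The fingers move at their own pace and stop on an object; FORCE is the grip in N (left out, the last holds). Time passes only in rows, so rows that do not move let the fingers close. It gives the time, the measured TCP pose, the force, the opening and the grip force at its end, in the units of the state.
- r.state(): the state, without advancing time (a new reading comes with each control period).
- imaging.get_image(name): name is "side" or "top" or "wrist"; returns (picture, depth): 400x640x3 uint8, red, green, blue; 400x640 float32, m along the optical axis (not along the pixel's ray), 0 where there is no reading.
- imaging.calibration(name): a dict with "fx", "fy", "cx", "cy" (pixels), "k1" (the pictures are not rectified: a ray, as slopes to the right and down, at radius r is drawn at 1 + k1 r^2 times it, then the intrinsics apply), "rvec" (rotation vector, rad) and "tvec" (3), from world to camera coordinates, as OpenCV has them. Camera axes: x right, y down, z forward; pixel columns grow to the right and rows downward; lengths in m; the calibration is good to about 2 mm. A picture is of the moment at which its call begins: read the wrist's pose just before it. calibration takes no time and is no camera call; for the wrist camera it gives the pose at the moment of the call.
- r.close_job(): hands the job in; it is judged then, once.
The state is a dict: "t": time; "qpos": joint angles; "dq": joint speeds; "joint_torque": joint torques, N m; "position": TCP position; "orientation": TCP orientation; "contact_force": force on the tool from outside, world axes, zero at the start; "ft_torque": the same for the moment, N m; "width": finger opening in m; "finger_force": force on a finger pad.
Only numpy, scipy, OpenCV 4.12 (cv2) and the standard library are available. Lean on these libraries where they do the work, as an engineer would, in place of code of your own. Each camera call takes 0.05 s, during which the arm holds its last target. There are 200 camera calls.

## Task

Feed the black power module into the gravity-feed test chute. Set it down flat on the level loading table at the head of the chute, turned so that its bare aluminium tab is on the same side as the yellow keeper strip, and let go of it there; then push it over the brow so that it tips on to the slope, slides by itself with the tab under the keeper, and comes to rest at the stop at the bottom. Leave the circuit board, the multimeter, the screwdriver and the green tin where they are.

Things in the scene. Friction and masses are not known exactly. Their poses are not given: they have to be found in the camera images.
- module_center (a point): Centre of the loose power module's black housing (66 x, 44 y, 22 mm high), 13 mm above the module's underside, 0.15 kg. The housing stands on a 66 x 56 x 4 mm aluminium plate, flush with it at both x ends and at -y; at +y the plate stands out 12 mm as a bare tab. Total height 26. Axes: x along the 66 mm, y towards the tab, z up out of the brass terminals. Grip across the 44 mm, above the tab.
- module_tab (a point): Middle of the upper face of the module's bare aluminium tab (66 long, 12 wide, 4 mm thick, two holes): from module_center 28 mm towards +y and 9 mm down. The module starts flat on the bench, terminals up, turned any way.
- table_mid (a point): Middle of the fixed chute's loading table, on its surface: a level polished plate (friction about 0.18), 140 mm along x, 110 mm along y, 135 mm above the bench. It ends at the brow, 70 mm in +x. Blue guide rails 6 mm high on it: 60 mm apart inside over the last 30 mm before the brow, flaring to about 92 mm apart at 60 mm before it; none further back. Axes as the brow's.
- brow (a point): Middle of the chute's brow, the edge where the level loading table ends and the slope begins, on the sliding surface. Axes: x level, pointing downhill; y to the keeper side (left, looking downhill); z up. A module pushed along the table in +x tips on to the slope once its middle has passed the brow, then slides off by itself.
- keeper_mouth (a point): Start of the yellow keeper strip, at the left side rail, 8 mm above the bed, 90 mm down the slope from the brow (a flared mouth begins at 68 mm). From here to the stop the strip overhangs the bed by 10 mm: 8 mm clear below, top at 11 mm, so the tab passes under it but the housing does not; a module turned the other way jams here. Side rails 60 mm apart inside. Axes as the seat's.
- seat (a point): Where module_center lies when the module rests properly against the rubber-faced stop at the foot of the slope, 223 mm down from the brow. Axes: x down along the slope (25 degrees below level), y to the keeper side, z square to the bed.
- board_center (a point): Bystander: blue circuit board on brass stand-offs with a grey display, 140 x 100 mm, about 20 mm high, loose; point at its centre, 12 mm above the bench.
- meter_center (a point): Bystander: orange multimeter lying flat, 180 (x) x 84 (y) x 45 mm high over its dial, loose; point at its centre, 18 mm above the bench.
- driver_grip (a point): Bystander: screwdriver with a red handle, 160 mm long, lying along its x, loose; point on its handle.
- tin_center (a point): Bystander: open green parts tin, 90 (x) x 70 (y) x 30 mm, loose; point at its centre, 15 mm above the bench.
Things that resemble listed ones, but are neither listed nor needed, are in the scene too. There is more than one size of the part that bears module_center; the job needs the middle-sized.

How it is judged:
On the way:
1. The module lies flat on the loading table, tab on the keeper side, and has been let go (x of module_center in the frame of brow between -0.13 and -0.01 m and y of module_center in the frame of brow between -0.045 and 0.035 m and z of module_center in the frame of brow between 0.008 and 0.021 m and angle between module_center's own z axis and vertical below 0.15 rad and angle between the x axis of module_center and the x axis of brow, either way round below 0.5 rad and y of module_tab in the frame of brow above 0 m and contact force between the fingers and module below 0.1 N), for 0.2 s.
At the end, for the whole second after the job is handed in: The module is at rest against the stop at the foot of the chute: its centre within 10 mm of the seat, lying on the bed and in line with it (within 0.1 rad), terminals up, its tab under the yellow keeper; nothing touches it but the chute (distance between module_center and seat below 0.01 m and angle between the x axis of module_center and the x axis of seat, either way round below 0.1 rad and angle between the z axis of module_center and the z axis of seat, either way round below 0.1 rad and y of module_tab in the frame of seat above 0.018 m and z of module_tab in the frame of seat below 0 m and linear speed of module below 0.02 m/s).
It fails at once if the module is carried or pushed down the chute instead of sliding by itself (x of module_center in the frame of seat above -0.1 m and distance between module_center and seat below 0.12 m and contact force between the fingers and module above 0.5 N).
It fails at once if the circuit board is disturbed (moved over 20 mm) (distance of board_center from where it was at the start of the episode above 0.02 m).
It fails at once if the multimeter is disturbed (moved over 20 mm) (distance of meter_center from where it was at the start of the episode above 0.02 m).
It fails at once if the screwdriver is disturbed (moved over 20 mm) (distance of driver_grip from where it was at the start of the episode above 0.02 m).
It fails at once if the tin is disturbed (moved over 20 mm) (distance of tin_center from where it was at the start of the episode above 0.02 m).
It also fails if it takes over 51 s, if anything falls off the work surface, if the arm or the gripper's body presses on something with over 40 N, if the wrist force passes 120 N, or if a joint passes its speed limit or range.

## Working session

There is one attempt and no reset: what is moved stays moved. The work goes in short steps, Python scripts to look and compute and a shell command to move; the robot and the scene stay as the last step left them, time stands still between calls to the robot, and variables do not carry over. Pictures are saved under pics/ and viewed, at most 10 in all, crops included, and the job is handed in when it is done.

```bash
mkdir -p pics; cat > h.py <<'E'
import numpy as np, cv2
from station import r, imaging
def cam(n):
    c=imaging.calibration(n); R=cv2.Rodrigues(np.array(c["rvec"],float))[0]; return c,R,np.array(c["tvec"],float).ravel()
def rays(c,uv):
    uv=np.atleast_2d(np.array(uv,float)); d=np.stack([(uv[:,0]-c["cx"])/c["fx"],(uv[:,1]-c["cy"])/c["fy"]],1)
    s=d.copy()
    for _ in range(10): s=d/(1+c["k1"]*(s**2).sum(1,keepdims=True))
    return np.c_[s,np.ones(len(s))]
def plane(k,uv,z):
    c,R,t=k; D=rays(c,uv)@R; o=-R.T@t
    return o+D*((z-o[2])/D[:,2])[:,None]
def cloud(k,depth):
    c,R,t=k; v,u=np.mgrid[:400,:640]; s=rays(c,np.c_[u.ravel(),v.ravel()])
    P=(s*depth.reshape(-1,1)-t)@R; P[depth.ravel()==0]=np.nan
    return P.reshape(400,640,3)
def proj(k,P):
    c,R,t=k; p=np.atleast_2d(P)@R.T+t; s=p[:,:2]/p[:,2:]; s=s*(1+c["k1"]*(s**2).sum(1,keepdims=True))
    return s*[c["fx"],c["fy"]]+[c["cx"],c["cy"]]
def shot(n):
    k=cam(n); im,d=imaging.get_image(n); np.savez(f'{n}.npz',im=im,d=d); return k,im,d
E
python3 - <<'E'
from h import *
for n in("top","side"):
    k,im,d=shot(n); cv2.imwrite(f"pics/{n}0.png",im[:,:,::-1]); print(n,-k[1].T@k[2],k[1][2])
print(r.state())
E
```

```text
top [ 0.46326945 -0.07118362  1.19659044] [ 0.15388052  0.01164934 -0.98802079]
side [0.10841348 0.59518959 1.05375618] [ 0.40482795 -0.5231929  -0.74992234]
{'t': 0.1, 'qpos': array([-9.04918738e-01,  3.59285364e-01,  1.11444766e-02, -3.04503459e-04,
       -1.22411832e+00, -2.88080950e-01]), 'dq': array([ 7.63743321e-05,  1.73151492e-04,  3.41380946e-03,  1.26038862e-03,
        1.72435844e-04, -1.58141717e-04]), 'joint_torque': array([-2.27783938e-03, -5.84766662e+01,  2.94109422e+01,  6.95472524e+00,
       -3.17220460e-03, -6.04411966e-06]), 'position': array([ 0.24878543, -0.62700452,  0.23047483]), 'orientation': array([-1.87725959e-01,  9.82221161e-01,  7.15524375e-04, -2.08625255e-04]), 'contact_force': array([-0.19128153, -0.02665936, -0.10531322]), 'ft_torque': array([0.03114671, 0.00532209, 0.00813255]), 'finger_force': 0.0, 'width': 0.0856028284010182}
```

View pics/top0.png

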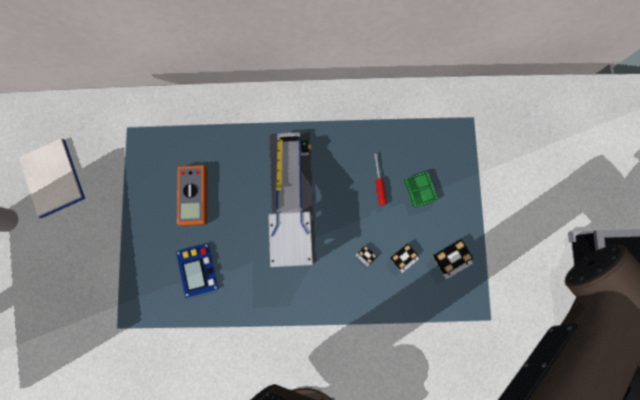

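View pics/side0.png

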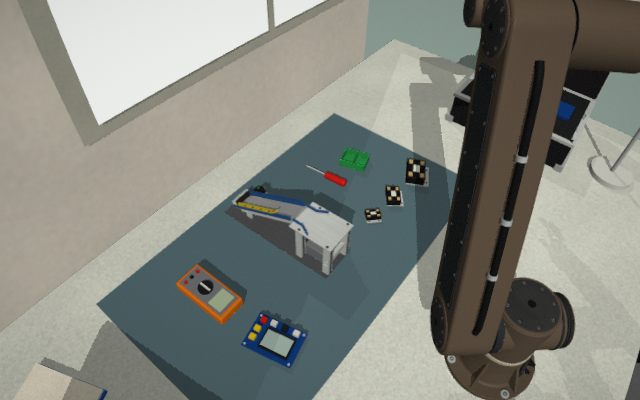

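Top view: three look-alike modules: small at (367,254), middle at (405,257), large at (454,258). I choose the middle one, (405,257). The chute runs up the picture from its table at (290,240), with the keeper on its left at (280,165). Next I measure it and take a close crop.

```bash
python3 - <<'E'
from h import *
k=cam("top"); z=np.load("top.npz"); im,d=z["im"],z["d"]; P=cloud(k,d)
cv2.imwrite("pics/crop1.png",np.hstack([cv2.resize(im[230:290,350:480],None,fx=4,fy=4,interpolation=2),cv2.resize(im[125:275,255:325],(112*1,240),interpolation=2)])[:,:,::-1])
print("bench z",np.nanmedian(P[300:320,150:450,2]))
# modules: points above the bench
for n,(u0,u1,v0,v1) in dict(small=(354,382,240,270),mid=(386,424,240,276),big=(430,478,235,282)).items():
    Q=P[v0:v1,u0:u1].reshape(-1,3); 
    for lo,hi in((.013,.05),(.0015,.05)):
        q=Q[(Q[:,2]>lo)&(Q[:,2]<hi)]
        c,wh,a=cv2.minAreaRect((q[:,:2]*1000).astype(np.float32)); print(n,lo,np.round(c,1),np.round(wh,1),round(a,1),np.nanmax(q[:,2]))
# chute
Q=P[125:275,255:330].reshape(-1,3); T=Q[abs(Q[:,2]-.135)<.004]
c,wh,a=cv2.minAreaRect((T[:,:2]*1000).astype(np.float32)); print("table",c,wh,a,np.median(T[:,2]))
hsv=cv2.cvtColor(im,cv2.COLOR_RGB2HSV); m=cv2.inRange(hsv,(18,120,100),(35,255,255))[125:220,255:330]>0
Y=P[125:220,255:330][m]; i=np.argsort(Y[:,0]); print("keeper",Y[i[::25]])
g=lambda u,v:P[v,u]
for u in(265,290,305): print(g(u,100))
E
```

```text
bench z 0.0006790188754753437
small 0.013 [ 488.3 -194.5] [47.2 31.8] 43.8 0.0242975492004784
small 0.0015 [ 488.7 -197.7] [80.5 86. ] 87.9 0.0242975492004784
mid 0.013 [ 480.1 -300.6] [42.3 67.3] 37.4 0.03343096803578971
mid 0.0015 [ 477.1 -306.7] [112.2 102.9] 88.4 0.03343096803578971
big 0.013 [ 476.7 -441.8] [63.2 92.3] 28.6 0.044888728056714615
big 0.0015 [ 471.8 -452.3] [146.  135.5] 88.3 0.044888728056714615
table (556.472412109375, 22.328601837158203) (190.11810302734375, 110.29645538330078) 1.4996412992477417 0.13478761529757594
keeper [[0.66975694 0.04678315 0.1232644 ]
 [0.68757843 0.05147814 0.10483447]
 [0.70356407 0.05502661 0.09728785]
 [0.72025224 0.05884905 0.08783243]
 [0.73625132 0.05940826 0.08212908]
 [0.75286716 0.06015077 0.0748606 ]
 [0.77338018 0.05245547 0.0643335 ]
 [0.79012175 0.05878368 0.05927821]
 [0.81005958 0.05043678 0.05302286]
 [0.8294805  0.05463213 0.04065713]]
[0.97963189 0.10478333 0.00645779]
[0.97865977 0.02602149 0.00259677]
[ 9.78501414e-01 -2.13161179e-02 -5.85660553e-04]
```

View pics/crop1.png

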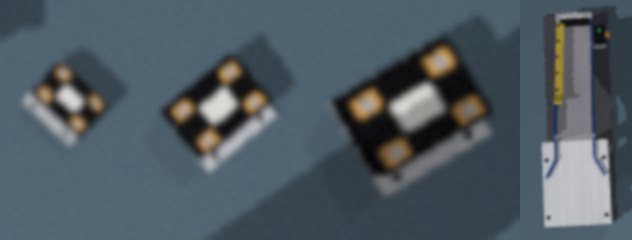

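The crop confirms the middle module. Its centre is about (0.480,-0.301) and its tab points to lower right (yaw about 217°). Moving above it and turning.

```bash
python3 -m crank '8.5 -2.4 1.56 0 0;8.5 -2.4 1.56 0 0;8.5 -2.4 1.56 0 0;8.5 -2.4 1.56 0 0;8.5 -2.4 1.56 0 0;8.5 -2.4 1.56 0 0;8.5 -2.4 1.56 0 0;8.5 -2.4 1.56 0 0;8.5 -2.4 1.56 0 0;8.5 -2.4 1.56 0 0;8.5 -2.4 1.56 0 0;8.5 -2.4 1.56 0 0;8.5 -2.4 1.56 0 0;8.5 -2.3 1.52 0 0' 60
python3 -m crank '8.5 0 0 0 -0.142;8.5 0 0 0 -0.142;8.5 0 0 0 -0.142;8.5 0 0 0 -0.142;8.5 0 0 0 -0.142;8.5 0 0 0 -0.142;8.5 0 0 0 -0.142;8.5 0 0 0 -0.142;8.5 0 0 0 -0.142;8.5 0 0 0 -0.142;8.5 0 0 0 -0.142;8.5 0 0 0 -0.142;8.5 0 0 0 -0.142;8.5 0 0 4 0;8.5 0 0 4 0;8.5 0 0 0 0;8.5 0 0 0 0'
cat >> h.py <<'E'
def goto(xy,z,yaw_y):
    "print tool-axis shift (cm) and roll to bring TCP to xy,z with tool y at yaw_y deg"
    from scipy.spatial.transform import Rotation as Ro
    s=r.state(); M=Ro.from_quat(s["orientation"]).as_matrix(); y=np.degrees(np.arctan2(M[1,1],M[0,1]))
    print("t",s["t"],"pos",s["position"].round(4),"yaw_y",y.round(2),"tilt",np.degrees(np.arccos(-M[2,2])).round(2),"w",s["width"],"F",s["contact_force"].round(1),s["finger_force"])
    print("shift cm",(100*M.T@(np.r_[xy,z]-s["position"])).round(2),"roll",np.radians(-((yaw_y-y+180)%360-180)).round(3))
E
python3 - <<'E'
from h import *
goto((.480,-.3006),.004,217.4)
k,im,d=shot("wrist"); cv2.imwrite("pics/w1.png",im[:,:,::-1]); print(proj(k,[.48,-.3006,.026]))
P=cloud(k,d); Q=P.reshape(-1,3)
near=np.linalg.norm(Q[:,:2]-[.48,-.3006],axis=1)<.06
for lo,hi in((.018,.04),(.002,.008)):
    q=Q[near&(Q[:,2]>lo)&(Q[:,2]<hi)]
    if len(q)>20: print(len(q),cv2.minAreaRect((q[:,:2]*1000).astype(np.float32)),np.median(q[:,2]))
E
```

```text
t: 1.5
position: [0.4803, -0.3, 0.231]
orientation: [-0.188, 0.982, 0.0, -0.0]
contact_force: [1.1, -1.4, -0.2]
width: 0.0852
finger_force: 0.0
t: 3.2
position: [0.4798, -0.3014, 0.1516]
orientation: [0.897, -0.443, -0.001, 0.001]
contact_force: [0.5, -0.3, 0.6]
width: 0.085
finger_force: 0.0
t 3.2 pos [ 0.4798 -0.3014  0.1516] yaw_y -142.56 tilt 0.11 w 0.08495270623478036 F [ 0.5 -0.3  0.6] 0.0
shift cm [-0.04 -0.09 14.76] roll 0.001
[[321.80527967 191.40440585]]
3297 ((482.4919738769531, -300.658447265625), (43.972267150878906, 66.36054229736328), 37.23106384277344) 0.02660425354574693
1208 ((480.4657287597656, -301.4914855957031), (118.25203704833984, 112.15410614013672), 57.408321380615234) 0.003638695401814642
```

View pics/w1.png

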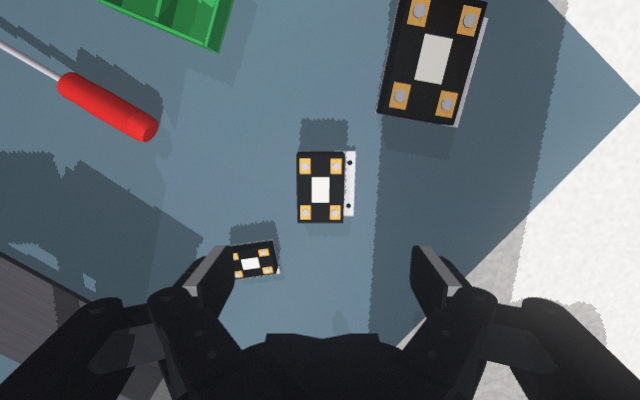

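The wrist picture shows the module square between the fingers at (320,187), tab to the right at (350,183). Going down to grip.

```bash
python3 -m crank '8.5 0.05 -0.18 4 0;8.5 0 0 4 0;8.5 0 0 4 0;8.5 0 0 2 0;8.5 0 0 0.6 0;8.5 0 0 0 0;4 0 0 0 0;4 0 0 0 0;4 0 0 0 0;4 0 0 0 0;4 0 0 0 0;4 0 0 0 0;4 0 0 0 0;4 0 0 0 0' 50
python3 -m crank '3.5 0 0 -2 0;3.5 0 0 -4 0;3.5 0 0 -4 0;3.5 0 0 -5 0;3.5 0 0 -5 0;3.5 0 0 -4 0;3.5 0 0 0 0'
python3 -c "
from h import *
goto((.507,.015),.145,91.5)"
```

```text
t: 4.65
position: [0.4826, -0.3008, 0.0069]
orientation: [0.897, -0.443, 0.001, -0.0]
contact_force: [-1.8, 1.3, 6.6]
width: 0.0429
finger_force: 51.4
t: 5.35
position: [0.4842, -0.3018, 0.2527]
orientation: [0.897, -0.443, 0.006, -0.001]
contact_force: [1.2, 0.1, -1.3]
width: 0.0432
finger_force: 51.7
t 5.35 pos [ 0.4842 -0.3018  0.2527] yaw_y -142.54 tilt 0.67 w 0.043177313016151 F [ 1.2  0.1 -1.3] 51.69727385044098
shift cm [-23.87 -21.01  10.66] roll 2.198
```

```bash
python3 -m crank '3.5 -2.39 -2.1 0 0;3.5 -2.39 -2.1 0 0;3.5 -2.39 -2.1 0 0;3.5 -2.39 -2.1 0 0;3.5 -2.39 -2.1 0 0;3.5 -2.39 -2.1 0 0;3.5 -2.39 -2.1 0 0;3.5 -2.39 -2.1 0 0;3.5 -2.39 -2.1 0 0;3.5 -2.39 -2.1 0 0;3.5 0 0 0 0;3.5 0 0 0 0'
python3 -m crank '3.5 0 0 0 0.1465;3.5 0 0 0 0.1465;3.5 0 0 0 0.1465;3.5 0 0 0 0.1465;3.5 0 0 0 0.1465;3.5 0 0 0 0.1465;3.5 0 0 0 0.1465;3.5 0 0 0 0.1465;3.5 0 0 0 0.1465;3.5 0 0 0 0.1465;3.5 0 0 0 0.1465;3.5 0 0 0 0.1465;3.5 0 0 0 0.1465;3.5 0 0 0 0.1465;3.5 0 0 0 0.1465;3.5 0 0 0 0;3.5 0 0 0 0'
python3 - <<'E'
from h import *
k=cam("top"); z=np.load("top.npz"); P=cloud(k,z["d"]); Q=P[125:275,255:330].reshape(-1,3)
T=Q[(abs(Q[:,2]-.135)<.01)&(Q[:,0]<.60)]
L=[];Rr=[];X=[]
for x in np.arange(.47,.59,.01):
    y=T[abs(T[:,0]-x)<.005,1]; X.append(x);L.append(y.max());Rr.append(y.min())
print("left",np.polyfit(X,L,1)," right",np.polyfit(X,Rr,1),"mid at .53",np.polyval(np.polyfit(X,(np.array(L)+Rr)/2,1),.53),"rear",np.sort(T[:,0])[[0,10,30]])
# blue guide rails by hue, on z=.141
hsv=cv2.cvtColor(z["im"],cv2.COLOR_RGB2HSV); m=cv2.inRange(hsv,(105,110,60),(130,255,255)); m[:,:255]=0;m[:,330:]=0;m[275:]=0
v,u=np.nonzero(m); B=plane(k,np.c_[u,v],.141); 
for x in np.arange(.53,.60,.01):
    b=B[abs(B[:,0]-x)<.005,1]; c=.022
    if len(b): print(round(x,2),"L",b[b>c].mean().round(4) if (b>c).any() else 0,"R",b[b<c].mean().round(4) if (b<c).any() else 0)
goto((.507,.015),.145,91.5)
k,im,d=shot("wrist"); cv2.imwrite("pics/w2.png",im[:,:,::-1])
E
```

```text
t: 6.55
position: [0.5028, 0.0175, 0.2451]
orientation: [0.897, -0.442, -0.0, 0.0]
contact_force: [-0.6, -0.7, -1.3]
width: 0.0427
finger_force: 51.6
t: 8.25
position: [0.503, 0.0162, 0.2452]
orientation: [-0.015, 1.0, -0.0, -0.0]
contact_force: [-0.2, -0.4, -1.8]
width: 0.0431
finger_force: 51.6
left [0.02683649 0.06151059]  right [ 0.03447582 -0.05080595] mid at .53 0.021600084698221188 rear [0.46107294 0.46167961 0.46331429]
0.56 L 0.0618 R 0
0.57 L 0.0564 R 0
t 8.25 pos [0.503  0.0162 0.2452] yaw_y 91.7 tilt 0.01 w 0.043141669010416876 F [-0.2 -0.4 -1.8] 51.61021828651428
shift cm [-0.4  -0.14 10.02] roll 0.004
```

View pics/w2.png

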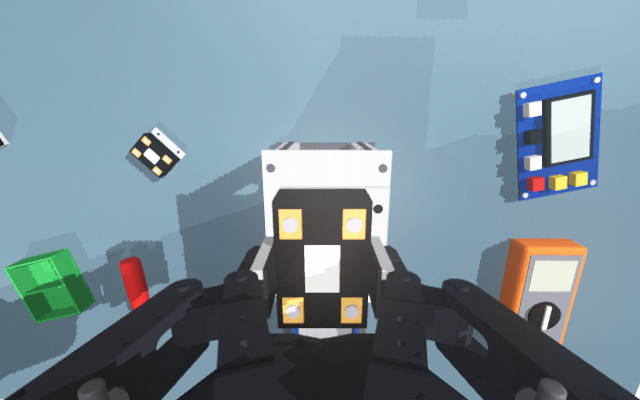

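The wrist picture shows the module held level over the table, with the rear corners of the table at (263,151) and (391,150). I'll cast those corners and the module's rear end to get the offset.

```bash
python3 - <<'E'
from h import *
k=cam("wrist"); z=np.load("wrist.npz"); P=cloud(k,z["d"])
print(plane(k,[(263,151),(391,150),(270,168),(382,168)],.135))
q=P.reshape(-1,3); t=q[abs(q[:,2]-.135)<.004]; print("rear",np.percentile(t[:,0],[0.5,2]),"y",t[(t[:,0]<.47),1].min(),t[(t[:,0]<.47),1].max())
print("module top",P[[195,320],[320,320]],P[230,[275,368]])
print("rect",[np.round(v,1) for v in cv2.minAreaRect((q[(q[:,2]>.24)&(abs(q[:,1]-.016)<.03)&(q[:,0]<.56)][:,:2]*1000).astype(np.float32))])
E
```

```text
[[ 0.46678512 -0.03398024  0.135     ]
 [ 0.46273986  0.07385913  0.135     ]
 [ 0.48111414 -0.02832517  0.135     ]
 [ 0.47826137  0.06756474  0.135     ]]
rear [0.46415093 0.46519043] y -0.03570488200220962 0.07420075432334407
module top [[0.47116345 0.01500426 0.25540971]
 [       nan        nan        nan]] [[ 0.48545675 -0.00454473  0.26429976]
 [ 0.48405598  0.03668663  0.26472362]]
rect [array([503.5,  16.3]), array([66.8, 60.3]), np.float64(0.8)]
```

```bash
python3 -m crank '3.5 -0.5 -0.12 3 0;3.5 0 0 3 0;3.5 0 0 2.5 0;3.5 0 0 1 0;3.5 0 0 0.5 0;3.5 0 0 0 0;3.5 0 0 0.1 0;3.5 0 0 0.1 0;3.5 0 0 0 0'
python3 -c "
from h import *
goto((.508,.015),.1425,91.8)"
```

```text
t: 9.2
position: [0.5086, 0.016, 0.1439]
orientation: [-0.013, 1.0, 0.0, 0.001]
contact_force: [0.3, 0.5, -2.1]
width: 0.0429
finger_force: 51.6
t 9.2 pos [0.5086 0.016  0.1439] yaw_y 91.52 tilt 0.07 w 0.04289240137568436 F [ 0.3  0.5 -2.1] 51.57835900783539
shift cm [ 0.06 -0.1   0.14] roll -0.005
```

```bash
python3 -m crank '3.5 0 -0.08 0.1 0;3.5 0 0 0.06 0;3.5 0 0 0 0;5 0 0 0 0;6 0 0 0 0;7 0 0 0 0;7 0 0 0 0;7 0 0 0 0;7 0 0 0 0;7 0 0 0 0'
python3 -m crank '7 0 0 -2 0;7 0 0 -4 0;7 0 0 -4 0;4 2 0 0 0;4 2 0 0 0;4 2 0 0 0;4 2 0 0 0;4 1 0 0 0;4 0 0 0 0;4 0 0 0 0'
python3 - <<'E'
from h import *
goto((.455,.0165),.147,91.8)
k,im,d=shot("wrist"); cv2.imwrite("pics/w3.png",im[:,:,::-1])
q=cloud(k,d).reshape(-1,3); q=q[(q[:,2]>.152)&(q[:,2]<.172)&(abs(q[:,0]-.508)<.05)&(abs(q[:,1]-.015)<.05)]
print(len(q),cv2.minAreaRect((q[:,:2]*1000).astype(np.float32)),q.min(0),q.max(0))
k,im,d=shot("top"); cv2.imwrite("pics/t3.png",cv2.resize(im[110:290,230:350],None,fx=4,fy=4,interpolation=2)[:,:,::-1]) 
E
```

```text
t: 10.2
position: [0.5083, 0.0151, 0.1417]
orientation: [-0.013, 1.0, -0.0, -0.0]
contact_force: [-0.9, -0.3, -0.4]
width: 0.0701
finger_force: 0.0
t: 11.2
position: [0.419, 0.0129, 0.242]
orientation: [-0.013, 1.0, 0.0, 0.0]
contact_force: [-0.2, 0.1, 0.1]
width: 0.0402
finger_force: 0.0
t 11.2 pos [0.419  0.0129 0.242 ] yaw_y 91.54 tilt 0.05 w 0.04016477448384307 F [-0.2  0.1  0.1] 0.0
shift cm [-3.6   0.26  9.5 ] roll -0.005
3581 ((508.30157470703125, 15.138422012329102), (67.16035461425781, 44.15349578857422), 1.5036389827728271) [ 0.47441037 -0.00770415  0.15213062] [0.5418761  0.03777386 0.16406017]
```

View pics/w3.png

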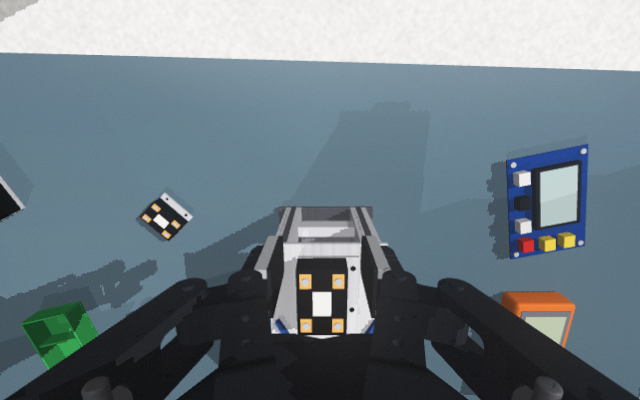

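Picture: module lies free on the table at (322,304), tab right (keeper side), centred between the flared guides (285,327)/(370,327). Now go behind it and push.

```bash
python3 -m crank '1 -1.55 0.2 0 0;1 -1.55 0.18 0 0;1 0 0 3 0;1 0 0 3 0;1 0 0 2 -0.004;1 0 0 1.6 0;1 0 0 0 0;1 0 0 0 0'
python3 -m crank '1 -0.8 0 0 0;1 -0.8 0 0 0;1 -0.8 0 0 0;1 -0.8 0 0 0;1 -0.8 0 0 0;1 -0.8 0 0 0;1 -0.8 0 0 0;1 -0.8 0 0 0;1 0 0 0 0;1 0 0 0 0'
python3 - <<'E'
from h import *
goto((.575,.0215),.146,91.8)
for n in ("top","side"):
    k,im,d=shot(n); c=proj(k,[.56,.02,.15])[0].astype(int)
    cv2.imwrite(f"pics/{n}4.png",cv2.resize(im[max(c[1]-60,0):c[1]+60,c[0]-70:c[0]+70],None,fx=3,fy=3,interpolation=2)[:,:,::-1])
a=cv2.imread("pics/top4.png");b=cv2.imread("pics/side4.png");h=min(len(a),len(b))
cv2.imwrite("pics/c4.png",cv2.resize(np.hstack([a[:h],b[:h]]),(800,800*h//(a.shape[1]+b.shape[1]))))
E
```

```text
t: 12.1
position: [0.4502, 0.0173, 0.1456]
orientation: [-0.015, 1.0, -0.0, -0.0]
contact_force: [0.4, -0.4, 0.4]
width: 0.0102
finger_force: 0.0
t: 13.1
position: [0.5132, 0.0192, 0.1455]
orientation: [-0.015, 1.0, -0.0, -0.0]
contact_force: [0.2, -0.1, 0.5]
width: 0.0098
finger_force: 0.0
t 13.1 pos [0.5132 0.0192 0.1455] yaw_y 91.72 tilt 0.02 w 0.009764362580218308 F [ 0.2 -0.1  0.5] 0.0
shift cm [-6.19  0.04 -0.05] roll -0.001
```

View pics/c4.png

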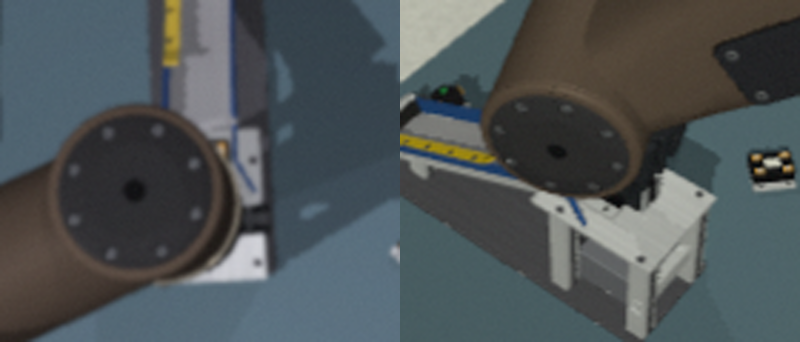

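The arm hides the module in both views; only one front terminal shows at (220,148), still in the guides. Force is negligible, so the push continues gently.

```bash
python3 -m crank '1 -0.6 0 0 0;1 -0.6 0 0 0;1 -0.6 0 0 0;1 -0.6 0 0 0;1 -0.6 0 0 0;1 -0.6 0 0 0;1 -0.5 0 0 0;1 -0.5 0 0 0;1 -0.5 0 0 0;1 -0.5 0 0 0;1 0 0 0 0;1 0 0 0 0;1 0 0 0 0'
python3 -m crank '1 2 0 0 0;1 3 0 -2 0;1 4 0 -4 0;1 4 0 -4 0;1 0 0 0 0;1 0 0 0 0;1 0 0 0 0'
python3 - <<'E'
from h import *
goto((.575,.0215),.146,91.8)
k,im,d=shot("top"); c=proj(k,[.66,.02,.1])[0].astype(int)
a=cv2.resize(im[c[1]-80:c[1]+80,c[0]-60:c[0]+60],None,fx=3.6,fy=3.6,interpolation=2)
k,im,d=shot("side"); c=proj(k,[.66,.02,.1])[0].astype(int); print(c)
b=cv2.resize(im[c[1]-80:c[1]+80,c[0]-50:c[0]+50],None,fx=3.6,fy=3.6,interpolation=2)
cv2.imwrite("pics/c5.png",np.hstack([a,b])[:,:,::-1])
E
```

```text
t: 14.5
position: [0.569, 0.0209, 0.1457]
orientation: [-0.015, 1.0, 0.0, -0.0]
contact_force: [-0.5, -0.5, -0.1]
width: 0.01
finger_force: 0.0
t: 15.2
position: [0.4484, 0.0173, 0.236]
orientation: [-0.015, 1.0, 0.0, -0.0]
contact_force: [-0.1, 0.8, -0.4]
width: 0.0095
finger_force: 0.0
t 15.2 pos [0.4484 0.0173 0.236 ] yaw_y 91.74 tilt 0.02 w 0.009522692977443974 F [-0.1  0.8 -0.4] 0.0
shift cm [-12.67   0.03   9.  ] roll -0.001
[286 210]
```

View pics/c5.png

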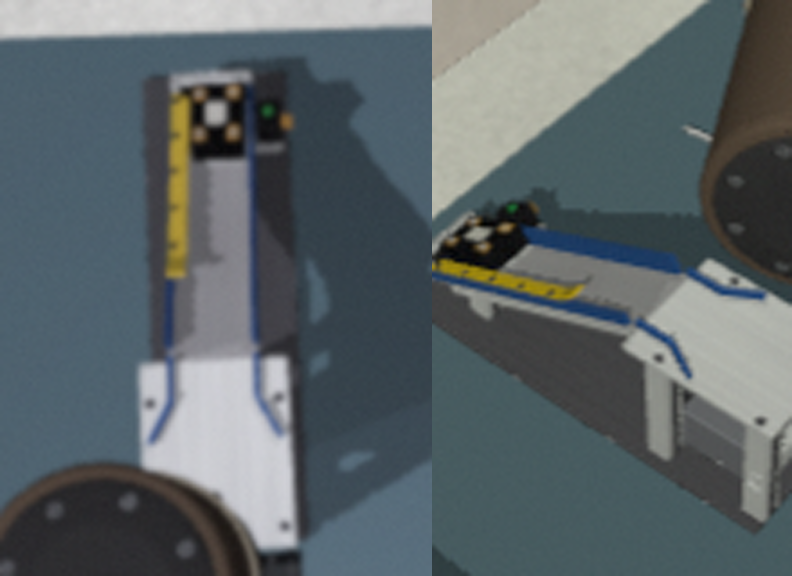

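The module sits at the stop (215,118 in the top crop), in line with the chute, its tab under the yellow keeper. Nothing touches it, so I'm handing in.

```bash
python3 -c "
from station import r
print(r.close_job())"
```

```text
the job is handed in; nothing more can be done
None
```

The middle-sized module was set down on the table, let go and pushed over the brow; it slid down by itself and rests at the stop with its tab under the keeper, and the job was handed in at about 15 s (no verdict was returned).

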